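# Load the last sample jar and clamp the transport case

## Task

Take the amber jar with the blue cap from the bench and set it down gently, upright, on the round green pad in the free bay of the blue sample case, and let go. Then lower the clear lid fully shut without slamming it, and after that swing the red-handled clamp all the way down onto the lid. Leave the other jars where they stand.

Things in the scene. Friction and masses are not known exactly. Their poses are not given: they have to be found in the camera images.
- case: Blue open-topped case fixed to the bench, 190 (its x) by 250 (y) by 115 mm high, walls and floor 6 mm thick. Origin: centre of underside; z up. Lid hinge along its +x rim (robot's left, about world +y); clamp at the middle of its -x side. A grey divider, 5 mm thick, top 74 mm up, on y = 0 makes two bays 178 (x) by 116 mm (y), centres y = +61 and -61: one holds a jar, one the pad.
- lid (a joint): Angle of the clear, yellow-framed lid, rad: 0 shut on the rim, pi/2 upright, at most 1.9. It turns about a line parallel to the case's y through point lid_hinge. Lid 190 mm from hinge to free edge, 250 mm wide, 8 mm thick (shut: heights 115 to 123 mm), 0.32 kg. Stiff (0.45 N m friction): stays where left; shut it by pushing its outer face from beyond the hinge side, then down (about 5 N).
- lid_hinge (a point): Middle of the lid's hinge line, at the underside of the lid: case x = +95 mm, y = 0, height 115 mm.
- lid_edge (a point): Middle of the lid's free edge, on its outer face, 190 mm from the hinge line. A black bow handle stands 39 mm proud of the outer face 165 mm from the hinge, spanning case y = +55 to +110 mm; the rest of the face is flat.
- clamp (a joint): Angle of the hold-down clamp, rad: 0 fully down, rubber foot on the shut lid, arm level and pointing to case +x; pi/2 upright; at most 1.9 (leaning outwards). It turns about a line parallel to the case's y through point clamp_hinge. Stiff (0.12 N m friction): stays where left; shut it by pushing its outer side towards case +x, then down (about 2 N).
- clamp_hinge (a point): Middle of the clamp's hinge line: case x = -112 mm, y = 0, height 136 mm. Two steel cheeks hold it, at case x = -129 to -95 mm, y within 23 mm of 0, top at 140 mm.
- clamp_tip (a point): Free end of the clamp arm, on the side that is uppermost when down, 100 mm from the hinge. The arm is 24 mm wide (case y = -12 to +12) and 16 mm thick, centred on the hinge; its outer 45 mm is a red grip, 26 by 18 mm.
- pad: Round flat pad, green with a white edge, 90 mm across, 1 mm thick, lying on the case floor in the middle of the free bay; origin at its centre underneath (on the case floor). Cannot be moved.
- jar: The jar to load: amber, blue cap, 56 mm across, 100 mm high, 0.2 to 0.4 kg, standing on the bench. Origin: centre of its underside; z up through the cap.
- packed_jar: Amber jar with a white cap, same size, already standing in the other bay. Origin: centre of its underside.
- white_jar: White jar with a red cap, same size, standing on the bench, not wanted. Origin: centre of its underside.
- green_jar: Green jar with a black cap, same size, standing on the bench, not wanted. Origin: centre of its underside.

How it is judged:
By the outcome, as a careful person would: the job done as asked, in the order asked, and still so for the second after the job is handed in, with the robot touching nothing.
It also fails if it takes over 64 s, if anything falls off the work surface, if the arm or the gripper's body presses on something with over 40 N, if the wrist force passes 120 N, or if a joint passes its speed limit or range.

## Robot

A 6-joint arm with a two-finger parallel gripper is mounted at the origin on the work surface. World frame = base frame: x ahead of the robot, y to its left, z up, the work surface at z = 0. Lengths are in m, angles in degrees, forces in N, time in s.
With the tool pointing down it reaches from about 0.4 to 0.825 m from the base axis. Payload 7 kg.
Tool frame: the origin (TCP) lies between the finger pads; the fingertips stand 19 mm ahead of it and the grasp point (between the pads) is the TCP; z points along the fingers, y is the line along which they close (so a half turn about z gives the same grasp; the last joint's range is limited). The gripper opens to 88 mm and grips with 3 to 60 N. Pads are 19 mm wide; open, the fingers measure 130 mm over their backs; the gripper's body (78 mm by 193 mm) begins 47 mm behind the grasp point.
Start: joints at [90.59, 20.546, 0.682, 0, -70.136, -16.507], TCP at [0.185, 0.649, 0.246] pointing down, gripper open.
Joint ranges: [-176.03, 176.03], [-82.01, 121.73], [-58.28, 71.71], [-173.87, 95.51], [-174.79, -0.11], [-173.66, 173.66]. Speed limits (degrees/s): [136.94, 136.94, 172.46, 180, 180, 180].

## Interface

Orientations are given as [roll, pitch, yaw] about the fixed x, y, z axes, in that order (R = Rz(yaw) Ry(pitch) Rx(roll)).
In Python, from plant import get_obs, snapshot, close_job, spot_in, spot_point gives the robot as it stands.
- The arm moves only by the tool play_rows, never from a script. Its argument "plan" is a list of rows, each a list of 6 numbers: the shift along the tool's x, y, z in cm, then the turn, a rotation vector about the tool's x, y, z in degrees. A call has 1 to 20 rows; each row shifts and turns the commanded pose from where the row before left it, along the tool's axes as they then stand; what a row does not reach is not made up. A row lasts 1/12 s, in which the tool goes at most 41.7 mm and 7.16 degrees, less where a joint would pass 70% of its speed; a pose out of reach is approached as far as the arm can. A call is refused whole if a number of a shift passes 4.17 or a number of a turn 7.16, either way. A call with a gripper value outside its range is refused whole. "grip" is the finger opening in cm, from 0 to 8.76, set as the call begins (left out, the last holds). The fingers move at their own pace and stop on an object; the grip force is fixed at half the most. Time passes only in rows, so rows that do not move let the fingers close. It gives the time, the measured TCP pose, the force, the opening and the grip force at its end, in the units of the state.
- get_obs(): the state, without advancing time (a new reading comes with each control period).
- snapshot(name): name is "scene" or "top" or "wrist"; returns a dict with "frame" (420x560x3 uint8, red, green, blue), "fx", "fy", "cx", "cy" (pixels), "k1" (the pictures are not rectified: a ray, as slopes to the right and down, at radius r is drawn at 1 + k1 r^2 times it, then the intrinsics apply), "position" and "attitude" of the camera in the world. Camera axes: x right, y down, z forward; pixel columns grow to the right and rows downward; lengths in m; the calibration is good to about 2 mm. A picture is of the moment at which its call begins. There is no depth.
- close_job(): hands the job in; it is judged then, once.
Trained networks look in the newest picture that a camera, given by its name, has taken for a name from the list of things; names that differ only in an ending like _2 or _b are one class to them, and where a whole thing is asked for, a point or a joint stands for the part that bears it (a point fixed in the world has none). Each returns a list of dicts, best first, with "score" (0 to 1); they miss things now and then, are a little off and sometimes report something else, mostly with a low value. They report only what shows in the picture. A call takes as long as a camera call.
- spot_in(camera, thing): "position" ([x, y, z] in m, in world coordinates, good to about 4 mm: the middle of the surface that is visible of it).
- spot_point(camera, thing): "position" ([x, y, z] in m, in world coordinates, good to about 4 mm: a listed point, or the origin of a listed thing).
The state is a dict: "clock": time; "joint_pos": joint angles; "qvel": joint speeds; "tau": joint torques, N m; "tool_pos": TCP position; "orientation": TCP orientation; "force": force on the tool from outside, world axes, zero at the start; "moment": the same for the moment, N m; "opening": finger opening in m; "gripper_force": force on a finger pad.
Only numpy, scipy, OpenCV 4.12 (cv2) and the standard library are available. Lean on these libraries where they do the work, as an engineer would, in place of code of your own. Each camera call takes 0.05 s, during which the arm holds its last target. There are 200 camera calls.

## Working session

There is one attempt and no reset: what is moved stays moved. The work goes in short steps, Python scripts to look and compute and a tool call to move; the robot and the scene stay as the last step left them, time stands still between calls to the robot, and variables do not carry over. Pictures are saved under pics/ and viewed, at most 10 in all, crops included, and the job is handed in when it is done.

Besides the shell and the picture viewer there is one more tool, called by a JSON object that holds its "api" and its "payload". play_rows: Moves the arm, as the interface text tells. Its arguments: {"type":"object","properties":{"plan":{"type":"array","items":{"type":"array","items":{"type":"number"}}},"grip":{"type":"number"}},"required":["plan"]}

```bash
mkdir -p pics; ls; cat > h.py <<'E'
import numpy as np, cv2
from plant import *
def snap(c,n):
    s=snapshot(c); cv2.imwrite(f'pics/{n}.png',s['frame'][:,:,::-1]); return s
E
python3 - <<'E'
from h import *
np.set_printoptions(precision=4,suppress=True)
o=get_obs(); print(o['clock'],o['tool_pos'],o['orientation'])
for c in ['scene','top']:
    s=snap(c,c+'0'); print(c,s['position'],s['attitude'])
    for t in ['case','lid_hinge','lid_edge','clamp_hinge','clamp_tip','pad','jar','packed_jar','white_jar','green_jar']:
        print(t,[(np.round(r['position'],3),round(r['score'],2)) for r in spot_point(c,t)[:2]])
a=cv2.imread('pics/scene0.png');b=cv2.imread('pics/top0.png')
cv2.imwrite('pics/both0.png',cv2.resize(np.vstack([a,b]),(400,600)) )
E
```

```text
pics
0.0 [0.185  0.6487 0.2446] [179.9055  -0.0071 -15.9231]
scene [0.897  0.3352 0.8037] [-141.5878   -0.6408  137.2066]
case [(array([ 0.489,  0.104, -0.002]), 0.66), (array([ 0.47 , -0.373, -0.001]), 0.31)]
lid_hinge [(array([0.473, 0.195, 0.116]), 0.72)]
lid_edge [(array([0.461, 0.227, 0.304]), 0.59)]
clamp_hinge [(array([ 0.516, -0.007,  0.138]), 0.76)]
clamp_tip [(array([ 0.521, -0.032,  0.236]), 0.74)]
pad [(array([0.547, 0.12 , 0.006]), 0.92)]
jar [(array([ 0.473, -0.373, -0.   ]), 0.68)]
packed_jar [(array([0.433, 0.089, 0.008]), 0.59)]
white_jar [(array([ 0.433, -0.214, -0.002]), 0.75)]
green_jar [(array([ 0.578, -0.233, -0.004]), 0.93), (array([ 0.514, -0.009,  0.137]), 0.71)]
top [ 0.4183 -0.0832  1.0305] [-173.6938   -0.0148  -88.6774]
case [(array([0.495, 0.1  , 0.001]), 0.87)]
lid_hinge [(array([0.472, 0.193, 0.114]), 0.82)]
lid_edge [(array([0.46 , 0.228, 0.303]), 0.75), (array([ 0.432, -0.215, -0.   ]), 0.23)]
clamp_hinge [(array([ 0.513, -0.008,  0.137]), 0.56), (array([ 0.575, -0.23 , -0.002]), 0.5)]
clamp_tip [(array([ 0.515, -0.027,  0.233]), 0.69)]
pad [(array([0.548, 0.114, 0.009]), 0.86)]
jar [(array([ 0.477, -0.375, -0.005]), 0.72)]
packed_jar [(array([0.432, 0.09 , 0.004]), 0.76)]
white_jar [(array([ 0.431, -0.216, -0.004]), 0.67)]
green_jar [(array([ 0.574, -0.23 ,  0.   ]), 0.69)]
```

View pics/scene0.png

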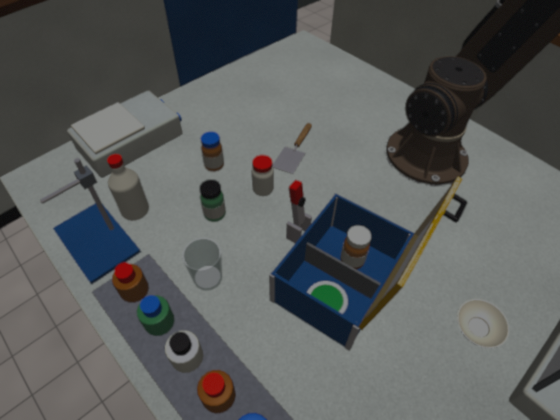

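View pics/top0.png

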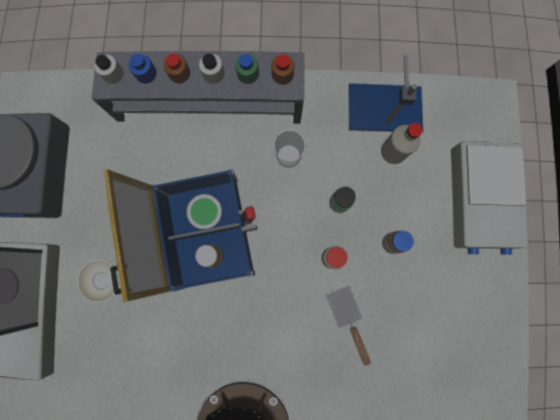

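The scene shows the open case at lower right: green pad at (327,298), white-cap jar at (356,243), and the clamp upright at (297,205). The target, an amber jar with a blue cap, is at (211,150). In the top view the target is at (400,241), with red-cap and black-cap jars nearby. The measured hinge distance is 206 mm against a nominal 207 mm, and the case yaw is about 101.8°. First I lift, turn to yaw −78 (tool x = −case x, tool y = case y), and travel over to the jar.

{"api": "play_rows", "payload": {"plan": [[0,0,-1.8,0,0,6.9],[0,0,-1.8,0,0,6.9],[0,0,-1.8,0,0,6.9],[0,0,-1.8,0,0,6.9],[0,0,-1.8,0,0,6.9],[0,0,-1.8,0,0,6.9],[0,0,-1.8,0,0,6.9],[0,0,-1.8,0,0,6.9],[0,0,-1.8,0,0,6.9],[2.84,-2.52,0,0,0,0],[2.84,-2.52,0,0,0,0],[2.84,-2.52,0,0,0,0],[2.84,-2.52,0,0,0,0],[2.84,-2.52,0,0,0,0],[2.84,-2.52,0,0,0,0],[2.84,-2.52,0,0,0,0],[2.84,-2.52,0,0,0,0],[2.84,-2.52,0,0,0,0],[2.84,-2.52,0,0,0,0],[2.84,-2.52,0,0,0,0]], "grip": 8.76}}

```text
clock: 2.77
tool_pos: [0.5224, 0.3997, 0.4078]
orientation: [-180.0, 0.0, -78.0]
force: [0.2, -0.0, 0.3]
opening: 0.0877
gripper_force: 0.0
```

{"api": "play_rows", "payload": {"plan": [[3.71,0.03,0,0,0,0],[3.71,0.03,0,0,0,0],[3.71,0.03,0,0,0,0],[3.71,0.03,0,0,0,0],[3.71,0.03,0,0,0,0],[3.71,0.03,0,0,0,0],[3.71,0.03,0,0,0,0],[3.71,0.03,0,0,0,0],[3.71,0.03,0,0,0,0],[3.71,0.03,0,0,0,0],[3.71,0.03,0,0,0,0],[3.41,1.99,0,0,0,0],[3.41,1.99,0,0,0,0],[3.41,1.99,0,0,0,0],[3.41,1.99,0,0,0,0],[3.41,1.99,0,0,0,0],[3.41,1.99,0,0,0,0],[3.41,1.99,0,0,0,0],[3.41,1.99,0,0,0,0],[3.41,1.99,0,0,0,0]]}}

```text
clock: 4.43
tool_pos: [0.4901, -0.3379, 0.408]
orientation: [-180.0, -0.0, -78.0]
force: [1.3, -0.3, 1.0]
opening: 0.0875
gripper_force: 0.0
```

```bash
python3 - <<'E'
from h import *
o=get_obs(); print(o['tool_pos'],o['orientation'])
s=snap('wrist','w1'); print(s['position'],s['attitude'])
for t in ['jar','white_jar','green_jar']: print(t,[(np.round(r['position'],4),round(r['score'],2)) for r in spot_point('wrist',t)[:2]])
E
```

```text
[ 0.49012311 -0.33789051  0.40795053] [-1.79965682e+02 -1.96775545e-02 -7.80048879e+01]
[ 0.50382534 -0.40111045  0.5474762 ] [ 1.65845604e+02  5.63561067e-02 -1.68026848e+02]
jar []
white_jar [(array([ 0.438 , -0.2171, -0.0009]), 0.81)]
green_jar [(array([ 0.5772, -0.2344,  0.001 ]), 0.61)]
```

View pics/w1.png

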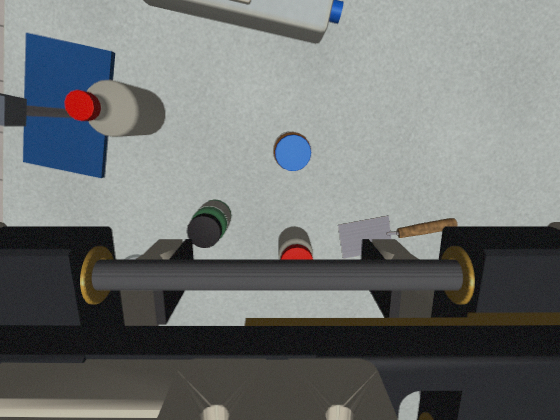

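The wrist view shows the jar's blue cap centred at (293,152) with nothing close around it. I'll project that pixel to z = 0.10.

```bash
cat >> h.py <<'E'
from scipy.spatial.transform import Rotation as Ro
def ray(s,u,v,z):
    K=np.array([[s['fx'],0,s['cx']],[0,s['fy'],s['cy']],[0,0,1.]])
    p=cv2.undistortPoints(np.array([[[u,v]]],float),K,np.array([s['k1'],0,0,0.]))[0,0]
    d=Ro.from_euler('xyz',s['attitude'],degrees=True).apply([p[0],p[1],1]); c=np.array(s['position'])
    return c+d*(z-c[2])/d[2]
def rel(p):
    o=get_obs(); R=Ro.from_euler('xyz',o['orientation'],degrees=True)
    return np.round(100*R.inv().apply(np.array(p)-o['tool_pos']),2)
E
python3 - <<'E'
from h import *
def cap(s):
    h=cv2.cvtColor(s['frame'],cv2.COLOR_RGB2HSV); m=cv2.inRange(h,(100,120,110),(125,255,255))
    n,l,st,c=cv2.connectedComponentsWithStats(m); return [(st[i],c[i]) for i in range(1,n) if st[i][4]>100]
s=snapshot('wrist')
for st,c in cap(s):
    p=ray(s,*c,.1); print('w',st,c,p, rel([p[0],p[1],.072]))
s=snapshot('top')
for st,c in cap(s):
    if 380<c[0]<420: print('t',st,c,ray(s,*c,.1))
E
```

```text
w [329   0  14  20 201] [335.87064677   9.1641791 ] [ 0.46159096 -0.5541495   0.1       ] [20.7   7.37 33.54]
w [  24   33   87   75 4531] [60.04171265 69.19421761] [ 0.79336845 -0.41460541  0.1       ] [ 13.9  -27.97  33.54]
w [  23  117   81   61 3923] [ 62.82182004 145.05531481] [ 0.78510336 -0.31778181  0.1       ] [  4.26 -29.16  33.54]
w [ 275  134   36   37 1014] [292.7495069  151.90433925] [ 0.47607974 -0.37262159  0.1       ] [ 3.24  2.21 33.54]
```

{"api": "play_rows", "payload": {"plan": [[1.62,1.1,1,0,0,0],[1.62,1.1,1,0,0,0],[0,0,3,0,0,0],[0,0,3.5,0,0,0],[0,0,3.5,0,0,0],[0,0,3.5,0,0,0],[0,0,3.5,0,0,0],[0,0,3.5,0,0,0],[0,0,3.5,0,0,0],[0,0,3,0,0,0],[0,0,2,0,0,0],[0,0,1.5,0,0,0],[0,0,1,0,0,0],[0,0,0,0,0,0],[0,0,0,0,0,0]]}}

```text
clock: 5.98
tool_pos: [0.4771, -0.3719, 0.0729]
orientation: [180.0, -0.0, -77.9]
force: [0.5, -0.2, 0.3]
opening: 0.0875
gripper_force: 0.0
```

{"api": "play_rows", "payload": {"plan": [[0,0,0,0,0,0],[0,0,0,0,0,0],[0,0,0,0,0,0],[0,0,0,0,0,0],[0,0,0,0,0,0],[0,0,0,0,0,0],[0,0,0,0,0,0],[0,0,0,0,0,0]], "grip": 3.0}}

```text
clock: 6.65
tool_pos: [0.4762, -0.3727, 0.073]
orientation: [180.0, -0.0, -78.0]
force: [-3.7, 0.1, 4.8]
opening: 0.0549
gripper_force: 30.0
```

{"api": "play_rows", "payload": {"plan": [[0,0,-1.5,0,0,0],[0,0,-3,0,0,0],[0,0,-4,0,0,0],[0,0,-4,0,0,0],[0,0,-4,0,0,0],[0,0,-4,0,0,0],[0,0,-4,0,0,0],[-3.55,-1.35,-3.5,0,0,0],[-3.55,-1.35,0,0,0,0],[-3.55,-1.35,0,0,0,0],[-3.55,-1.35,0,0,0,0],[-3.55,-1.35,0,0,0,0],[-3.55,-1.35,0,0,0,0],[-3.55,-1.35,0,0,0,0],[-3.55,-1.35,0,0,0,0],[-3.55,-1.35,0,0,0,0],[-3.55,-1.35,0,0,0,0],[-3.55,-1.35,0,0,0,0],[-3.55,-1.35,0,0,0,0],[-3.55,-1.35,0,0,0,0]]}}

```text
clock: 8.32
tool_pos: [0.5506, 0.1103, 0.3451]
orientation: [179.9, 0.0, -78.0]
force: [0.9, -0.4, -3.0]
opening: 0.0551
gripper_force: 30.0
```

```bash
python3 - <<'E'
from h import *
import pickle
o=get_obs(); print(o['tool_pos'],o['orientation'],o['force'])
s=snap('wrist','w2'); pickle.dump(s,open('w2.pkl','wb'))
for c in ['wrist','top']:
  if c=='top': snap('top','t2')
  for t in ['case','clamp_hinge','lid_hinge','packed_jar','pad']: print(t,[(np.round(r['position'],4),round(r['score'],2)) for r in spot_point(c,t)[:2]])
E
```

```text
[0.55058189 0.11028501 0.34509224] [ 1.79947196e+02  3.38088089e-02 -7.80085836e+01] [ 0.90756642 -0.357276   -3.0355122 ]
case [(array([0.4926, 0.1009, 0.0028]), 0.7)]
clamp_hinge [(array([ 0.5117, -0.0102,  0.1363]), 0.97)]
lid_hinge []
packed_jar [(array([0.4297, 0.0846, 0.0074]), 0.66)]
pad [(array([0.5474, 0.1195, 0.0097]), 0.85)]
case [(array([0.4942, 0.0997, 0.0006]), 0.69), (array([0.4722, 0.1942, 0.114 ]), 0.39)]
clamp_hinge [(array([ 0.5161, -0.0057,  0.1389]), 0.63)]
lid_hinge [(array([0.4708, 0.1953, 0.117 ]), 0.89)]
packed_jar [(array([0.4321, 0.0911, 0.0052]), 0.58)]
pad [(array([0.5474, 0.1159, 0.0056]), 0.71)]
```

View pics/w2.png

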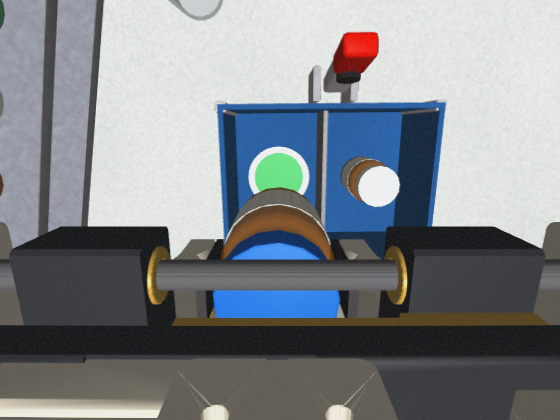

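The wrist view shows the pad at about (279,177), its white edge spanning columns 248–310 with the top at row 147. The rim corners on the clamp side are at (220,104) and (444,103), and the divider is near column 323. The jar is held upright. I'll measure these.

```bash
python3 - <<'E'
from h import *
import pickle
from scipy.optimize import least_squares
s=pickle.load(open('w2.pkl','rb'))
f=s['frame']; h=cv2.cvtColor(f,cv2.COLOR_RGB2HSV)
m=cv2.inRange(h,(45,80,80),(85,255,255)); m[:, :225]=0; m[:,330:]=0; m[:140]=0;m[200:]=0
g=(m>0); 
w=cv2.inRange(h,(0,0,150),(179,60,255)); w[:, :240]=0; w[:,318:]=0; w[:140]=0;w[185:]=0
pts=[]
for v in range(152,182,2):
    u=np.where((w[v]>0)|g[v])[0]; pts+= [ray(s,u.min()-.5,v,.007)[:2],ray(s,u.max()+.5,v,.007)[:2]]
pts=np.array(pts)
r=least_squares(lambda q:np.hypot(*(pts-q[:2]).T)-.045,[.55,.11],loss='soft_l1',f_scale=.002)
print('pad',r.x,np.abs(r.fun).mean(), np.round(pts[::8],4).tolist())
a,b=ray(s,219,103,.115),ray(s,445,102,.115); d=b-a
print('rim',a,b,np.hypot(*d[:2]),np.degrees(np.arctan2(d[1],d[0]))-90)
ey=d[:2]/np.hypot(*d[:2]); ex=np.array([ey[1],-ey[0]]); print('case',(a+b)[:2]/2+ex*.095, 'padc',(a+b)[:2]/2+ex*.095-ey*.061)
print(rel([*r.x,.081]))
E
```

```text
pad [0.5468629  0.11678511] 0.0003317376825496536 [[0.5801, 0.0868], [0.5893, 0.1007], [0.5914, 0.1131], [0.5907, 0.1251]]
rim [0.63119473 0.03537406 0.115     ] [ 0.39002654 -0.01707619  0.115     ] 0.24680584588478985 -257.7301471326977
case [0.49042159 0.1019789 ] padc [0.5500282  0.11494239]
[-1.    0.23 26.5 ]
```

{"api": "play_rows", "payload": {"plan": [[-0.2,0.2,1.5,0,0,0],[-0.2,0.2,2,0,0,0],[0,0,2.5,0,0,0],[0,0,2.5,0,0,0],[0,0,2.5,0,0,0],[0,0,2,0,0,0],[0,0,1,0,0,0],[0,0,0,0,0,0],[0,0,0,0,0,0],[0,0,0,0,0,0],[0,0,0,0,0,0]]}}

```text
clock: 9.83
tool_pos: [0.5473, 0.1115, 0.2074]
orientation: [-179.8, 0.0, -78.0]
force: [-0.2, 0.6, -2.5]
opening: 0.0551
gripper_force: 30.0
```

```bash
python3 - <<'E'
from h import *
import time
o=get_obs(); print(o['tool_pos'],o['orientation'],o['force'],rel([.548,.116,.081]))
E
```

```text
[0.54727052 0.11153248 0.20743832] [-1.79846615e+02  3.09928102e-02 -7.80119721e+01] [-0.20467216  0.58744395 -2.46175569] [-0.42 -0.13 12.64]
```

{"api": "play_rows", "payload": {"plan": [[-0.2,-0.05,1,0,0,0],[-0.2,-0.05,1.5,0,0,0],[0,0,2,0,0,0],[0,0,2,0,0,0],[0,0,2,0,0,0],[0,0,1.5,0,0,0],[0,0,1,0,0,0],[0,0,0.6,0,0,0],[0,0,0.3,0,0,0],[0,0,0.1,0,0,0],[0,0,0.1,0,0,0],[0,0,0.1,0,0,0],[0,0,0.1,0,0,0],[0,0,0,0,0,0],[0,0,0,0,0,0]]}}

```text
clock: 11.08
tool_pos: [0.5466, 0.1154, 0.0831]
orientation: [-180.0, 0.0, -78.0]
force: [0.6, -0.4, -3.4]
opening: 0.0551
gripper_force: 30.0
```

{"api": "play_rows", "payload": {"plan": [[0.05,0,0.1,0,0,0],[0,0,0.1,0,0,0],[0,0,0.1,0,0,0],[0,0,0.05,0,0,0],[0,0,0,0,0,0],[0,0,0,0,0,0]]}}

```text
clock: 11.58
tool_pos: [0.5466, 0.1149, 0.0792]
orientation: [180.0, -0.0, -78.0]
force: [0.6, 0.7, -3.7]
opening: 0.0548
gripper_force: 30.0
```

{"api": "play_rows", "payload": {"plan": [[0,0,0.05,0,0,0],[0,0,0.05,0,0,0],[0,0,0.05,0,0,0],[0,0,0,0,0,0],[0,0,0,0,0,0]]}}

```text
clock: 12.0
tool_pos: [0.5467, 0.1148, 0.0789]
orientation: [-180.0, -0.0, -78.0]
force: [-4.3, -0.5, 8.5]
opening: 0.0548
gripper_force: 30.0
```

Touched down (+8.5 N). I'm opening to 6.9 cm, which still fits the bay, and then rising.

{"api": "play_rows", "payload": {"plan": [[0,0,-0.05,0,0,0],[0,0,0,0,0,0],[0,0,0,0,0,0],[0,0,0,0,0,0],[0,0,0,0,0,0],[0,0,0,0,0,0]], "grip": 6.9}}

```text
clock: 12.5
tool_pos: [0.5467, 0.1148, 0.0782]
orientation: [180.0, -0.0, -78.0]
force: [-0.0, -0.8, 0.1]
opening: 0.0692
gripper_force: 0.0
```

{"api": "play_rows", "payload": {"plan": [[0,0,-0.5,0,0,0],[0,0,-1,0,0,0],[0,0,-1.5,0,0,0],[0,0,-2,0,0,0],[0,0,-3,0,0,0],[0,0,-4,0,0,0],[0,0,-4,0,0,0],[0,0,-4,0,0,0],[0,0,-4,0,0,0],[0,0,-4,0,0,0],[0,0,-4,0,0,0],[0,0,-4,0,0,0]], "grip": 6.9}}

```text
clock: 13.5
tool_pos: [0.5457, 0.1142, 0.4418]
orientation: [-179.9, 0.0, -78.0]
force: [1.1, 1.1, 0.6]
opening: 0.0694
gripper_force: 0.0
```

```bash
python3 - <<'E'
from h import *
o=get_obs(); print(o['clock'],o['tool_pos'])
snap('top','t3')
for t in ['jar','packed_jar']: print(t,[(np.round(r['position'],4),round(r['score'],2)) for r in spot_point('top',t)[:2]])
s=snap('scene','s3')
for t in ['jar','packed_jar','lid_hinge','lid_edge','clamp_tip']: print(t,[(np.round(r['position'],4),round(r['score'],2)) for r in spot_point('scene',t)[:2]])
E
```

```text
13.5 [0.54568727 0.11419037 0.44184312]
jar [(array([ 5.481e-01,  1.159e-01, -1.000e-04]), 0.58)]
packed_jar [(array([0.432 , 0.0923, 0.0019]), 0.61)]
jar [(array([0.5424, 0.1143, 0.0068]), 0.67), (array([ 0.4901,  0.1024, -0.0026]), 0.58)]
packed_jar [(array([0.4352, 0.0832, 0.0086]), 0.88), (array([0.4911, 0.1026, 0.0018]), 0.32)]
lid_hinge [(array([0.4695, 0.1929, 0.1144]), 0.83)]
lid_edge [(array([0.4636, 0.2255, 0.3052]), 0.67)]
clamp_tip [(array([ 0.5209, -0.034 ,  0.2371]), 0.6), (array([0.4699, 0.1935, 0.1151]), 0.39)]
```

View pics/s3.png

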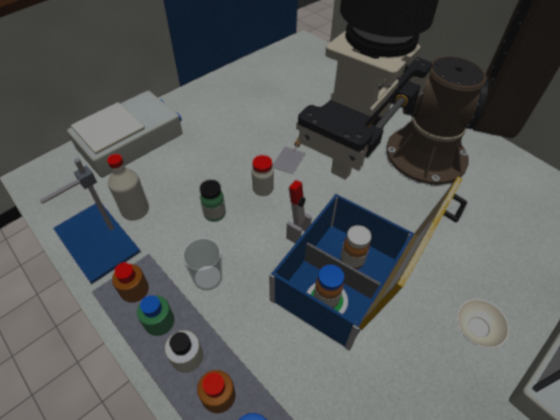

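The top view and detection agree the jar stands at (0.548,0.116), with its blue cap at (331,275) in the scene picture, upright on the pad inside its bay. Next I close the fingers and go behind the lid (case x = +180, y = 0), tips at lid radius about 150.

{"api": "play_rows", "payload": {"plan": [[-3.58,1.12,0,0,0,0],[-3.58,1.12,0,0,0,0],[-3.58,1.12,0,0,0,0],[-3.58,1.12,0,0,0,0],[-3.58,1.12,0,0,0,0],[0,0,2,0,0,0],[0,0,3.5,0,0,0],[0,0,3.5,0,0,0],[0,0,3.5,0,0,0],[0,0,2.3,0,0,0],[0,0,1,0,0,0],[0,0,0,0,0,0],[0,0,0,0,0,0],[0,0,0,0,0,0]], "grip": 0}}

```text
clock: 15.12
tool_pos: [0.4555, 0.2789, 0.2821]
orientation: [-179.9, 0.1, -78.0]
force: [-0.1, -0.5, 0.4]
opening: 0.0006
gripper_force: 0.0
```

```bash
python3 - <<'E'
from h import *
o=get_obs(); p=np.array(o['tool_pos']); print(o['orientation'],o['force'],p)
d=p[:2]-[.4912,.1018]; a=np.radians(102); X=1000*(d@[np.cos(a),np.sin(a)]); Y=1000*(d@[-np.sin(a),np.cos(a)]); print('X,Y',X,Y)
for i,t in enumerate(np.radians([100,90,80,70,60,50,40,30,20,10,5,0])):
    r=125+25*min(1,t/np.radians(60))
    P=np.array([95-r*np.cos(t)+8*np.sin(t)+9.5,115+r*np.sin(t)+8*np.cos(t)+19])
    if i==0: q=np.array([X,p[2]*1000])
    print(round(np.degrees(t)),P.round(0),'tx',round((q-P)[0]/10,2),'tz',round((q-P)[1]/10,2)); q=P
E
```

```text
[-1.79872331e+02  5.23063431e-02 -7.80080440e+01] [-0.0940102  -0.46561225  0.41810622] [0.45552253 0.27887514 0.28206565]
X,Y 180.62338276409187 -1.9181569599122745
100 [138. 280.] tx 4.22 tz 0.17
90 [112. 284.] tx 2.59 tz -0.37
80 [ 86. 283.] tx 2.62 tz 0.09
70 [ 61. 278.] tx 2.56 tz 0.54
60 [ 36. 268.] tx 2.43 tz 0.98
50 [ 17. 251.] tx 1.95 tz 1.7
40 [  1. 231.] tx 1.58 tz 1.97
30 [-11. 210.] tx 1.17 tz 2.15
20 [-18. 187.] tx 0.75 tz 2.26
10 [-21. 164.] tx 0.33 tz 2.28
5 [-21. 153.] tx 0.01 tz 1.13
0 [-20. 142.] tx -0.09 tz 1.1
```

{"api": "play_rows", "payload": {"plan": [[1.05,0,0.05,0,0,0],[1.05,0,0.05,0,0,0],[1.05,0,0.05,0,0,0],[1.05,0,0,0,0,0],[0.87,0,-0.1,0,0,0],[0.87,0,-0.1,0,0,0],[0.87,0,-0.1,0,0,0],[0.87,0,0,0,0,0],[0.87,0,0,0,0,0],[0.87,0,0,0,0,0],[0,0,0,0,0,0]]}}

```text
clock: 16.03
tool_pos: [0.4742, 0.1844, 0.2817]
orientation: [180.0, -0.1, -78.1]
force: [-0.8, -0.4, -0.5]
opening: 0.0001
gripper_force: 0.0
```

```bash
python3 - <<'E'
from h import *
snap('top','t4');snap('scene','s4')
for c in ['top','scene']: print([(np.round(r['position'],4),round(r['score'],2)) for r in spot_point(c,'lid_edge')[:2]])
E
```

```text
[(array([0.4776, 0.1678, 0.305 ]), 0.7)]
[]
```

View pics/s4.png

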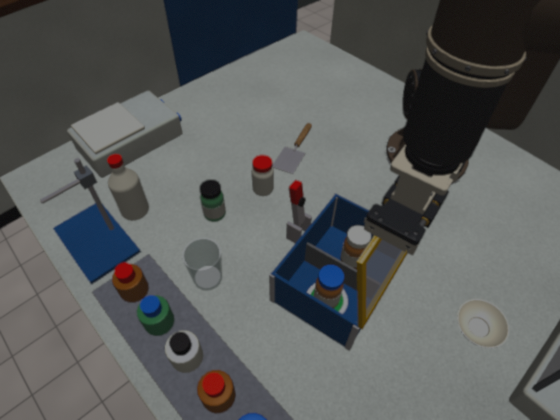

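The lid now stands just past upright, at about 80°, with its edge at about (372,250), following the fingers. I continue down.

{"api": "play_rows", "payload": {"plan": [[0.85,0,0.18,0,0,0],[0.85,0,0.18,0,0,0],[0.85,0,0.18,0,0,0],[0.81,0,0.33,0,0,0],[0.81,0,0.33,0,0,0],[0.81,0,0.33,0,0,0],[0.65,0,0.57,0,0,0],[0.65,0,0.57,0,0,0],[0.65,0,0.57,0,0,0],[0.53,0,0.66,0,0,0],[0.53,0,0.66,0,0,0],[0.53,0,0.66,0,0,0],[0.39,0,0.72,0,0,0],[0.39,0,0.72,0,0,0],[0.39,0,0.72,0,0,0]]}}

```text
clock: 17.48
tool_pos: [0.4943, 0.0909, 0.2071]
orientation: [180.0, -0.0, -78.0]
force: [-1.0, -0.3, 2.2]
opening: 0.0002
gripper_force: 0.9
```

{"api": "play_rows", "payload": {"plan": [[0.25,0,0.75,0,0,0],[0.25,0,0.75,0,0,0],[0.25,0,0.75,0,0,0],[0.11,0,0.7,0,0,0],[0.11,0,0.6,0,0,0],[0.11,0,0.5,0,0,0],[0,0,0.4,0,0,0],[0,0,0.3,0,0,0],[0,0,0,0,0,0]]}}

```text
clock: 18.23
tool_pos: [0.4963, 0.0808, 0.1598]
orientation: [179.9, -0.0, -78.0]
force: [0.2, -0.1, 1.0]
opening: 0.0004
gripper_force: 0.0
```

{"api": "play_rows", "payload": {"plan": [[0,0,0.25,0,0,0],[0,0,0.25,0,0,0],[0,0,0.25,0,0,0],[0,0,0.2,0,0,0],[0,0,0.2,0,0,0],[0,0,0.15,0,0,0],[0,0,0.1,0,0,0],[0,0,0.1,0,0,0],[0,0,0.1,0,0,0],[0,0,0.1,0,0,0],[0,0,0.05,0,0,0],[0,0,0,0,0,0]]}}

```text
clock: 19.23
tool_pos: [0.4965, 0.0809, 0.1429]
orientation: [180.0, 0.0, -78.0]
force: [-0.5, -0.6, 0.1]
opening: 0.0003
gripper_force: 0.1
```

{"api": "play_rows", "payload": {"plan": [[0,0,0.1,0,0,0],[0,0,0.1,0,0,0],[0,0,0.1,0,0,0],[0,0,0,0,0,0],[0,0,0,0,0,0]]}}

```text
clock: 19.65
tool_pos: [0.4966, 0.0808, 0.1421]
orientation: [-179.9, -0.0, -78.0]
force: [-9.0, -0.8, 22.5]
opening: 0.0005
gripper_force: 11.3
```

The lid is on its stop: TCP z is 0.142, which puts the tips at 123 mm, with 22 N of resistance. Now I rise over the clamp and come down outside it.

{"api": "play_rows", "payload": {"plan": [[0,0,-0.5,0,0,0],[0,0,-2,0,0,0],[0,0,-4,0,0,0],[0,0,-4,0,0,0],[0,0,-4,0,0,0],[0,0,-4,0,0,0],[3.3,0,0,0,0,0],[3.3,0,0,0,0,0],[3.3,0,0,0,0,0],[3.3,0,0,0,0,0],[3.3,0,0,0,0,0],[0,0,2,0,0,0],[0,0,3,0,0,0],[0,0,2.5,0,0,0],[0,0,1.2,0,0,0],[0,0,0,0,0,0],[0,0,0,0,0,0],[0,0,0,0,0,0]]}}

```text
clock: 21.15
tool_pos: [0.5316, -0.0805, 0.2391]
orientation: [-179.9, -0.0, -78.0]
force: [0.2, -0.3, -0.2]
opening: -0.0
gripper_force: 0.0
```

```bash
python3 - <<'E'
from h import *
o=get_obs(); p=np.array(o['tool_pos']); print(o['orientation'],o['force'],p)
d=p[:2]-[.4912,.1018]; a=np.radians(102); X=1000*(d@[np.cos(a),np.sin(a)]); Y=1000*(d@[-np.sin(a),np.cos(a)]); print('X,Y',X,Y)
for i,t in enumerate(np.radians([98,85,70,55,40,25,10,0])):
    r=80
    P=np.array([-112+r*np.cos(t)-9*np.sin(t)-9.5,136+r*np.sin(t)+9*np.cos(t)+19])
    if i==0: q=np.array([X,p[2]*1000])
    print(round(np.degrees(t)),P.round(0),'tx',round((q-P)[0]/10,2),'tz',round((q-P)[1]/10,2)); q=P
for c in ['top','scene']:
  snapshot(c)
  for t in ['lid_edge','clamp_tip']: print(t,[(np.round(r['position'],4),round(r['score'],2)) for r in spot_point(c,t)[:2]])
E
```

```text
[-1.79917096e+02 -2.38705056e-02 -7.79972616e+01] [ 0.21865757 -0.34490803 -0.2209526 ] [ 0.53156769 -0.08049049  0.23913523]
X,Y -186.69992419914146 -1.5852386824175444
98 [-142.  233.] tx -4.52 tz 0.62
85 [-123.  235.] tx -1.81 tz -0.25
70 [-103.  233.] tx -2.09 tz 0.22
55 [-83. 226.] tx -1.96 tz 0.76
40 [-66. 213.] tx -1.7 tz 1.24
25 [-53. 197.] tx -1.32 tz 1.64
10 [-44. 178.] tx -0.85 tz 1.92
0 [-42. 164.] tx -0.28 tz 1.38
lid_edge [(array([0.5116, 0.0093, 0.1243]), 0.98)]
clamp_tip [(array([ 0.5184, -0.027 ,  0.237 ]), 0.65)]
lid_edge [(array([0.5123, 0.006 , 0.1241]), 0.81)]
clamp_tip [(array([ 0.5199, -0.0316,  0.2338]), 0.81)]
```

Lid edge is at z = 0.124, so it is shut. Now I push the clamp over.

{"api": "play_rows", "payload": {"plan": [[-1.13,0,0.15,0,0,0],[-1.13,0,0.15,0,0,0],[-1.13,0,0.15,0,0,0],[-1.13,0,0.15,0,0,0],[-0.6,0,-0.08,0,0,0],[-0.6,0,-0.08,0,0,0],[-0.6,0,-0.08,0,0,0],[-0.7,0,0.07,0,0,0],[-0.7,0,0.07,0,0,0],[-0.7,0,0.07,0,0,0],[-0.65,0,0.25,0,0,0],[-0.65,0,0.25,0,0,0],[-0.65,0,0.25,0,0,0],[-0.57,0,0.41,0,0,0],[-0.57,0,0.41,0,0,0],[-0.57,0,0.41,0,0,0],[0,0,0,0,0,0]]}}

```text
clock: 22.87
tool_pos: [0.5052, 0.0384, 0.2114]
orientation: [179.9, 0.0, -78.0]
force: [0.3, -1.0, -0.1]
opening: 0.0005
gripper_force: 0.0
```

{"api": "play_rows", "payload": {"plan": [[-0.44,0,0.55,0,0,0],[-0.44,0,0.55,0,0,0],[-0.44,0,0.55,0,0,0],[-0.28,0,0.6,0,0,0],[-0.28,0,0.5,0,0,0],[-0.28,0,0.5,0,0,0],[-0.1,0,0.4,0,0,0],[-0.1,0,0.3,0,0,0],[-0.1,0,0.3,0,0,0],[0,0,0.2,0,0,0],[0,0,0.2,0,0,0],[0,0,0.1,0,0,0],[0,0,0,0,0,0],[0,0,0,0,0,0]]}}

```text
clock: 24.03
tool_pos: [0.5006, 0.0616, 0.165]
orientation: [180.0, -0.0, -78.0]
force: [-0.1, -0.6, 0.2]
opening: 0.0004
gripper_force: 0.0
```

{"api": "play_rows", "payload": {"plan": [[0,0,0.1,0,0,0],[0,0,0.1,0,0,0],[0,0,0.1,0,0,0],[0,0,0.05,0,0,0],[0,0,0,0,0,0]]}}

```text
clock: 24.45
tool_pos: [0.5009, 0.0616, 0.1639]
orientation: [-179.9, -0.0, -78.0]
force: [-9.6, 1.2, 22.1]
opening: 0.0004
gripper_force: 11.1
```

```bash
python3 - <<'E'
from h import *
print(get_obs()['force'])
for c in ['top','scene']:
  snapshot(c)
  for t in ['lid_edge','clamp_tip']: print(t,[(np.round(r['position'],4),round(r['score'],2)) for r in spot_point(c,t)[:2]])
E
```

```text
[-9.60968289  1.22007853 22.09629207]
lid_edge [(array([0.5099, 0.0091, 0.122 ]), 0.96)]
clamp_tip []
lid_edge []
clamp_tip [(array([0.4936, 0.0838, 0.1455]), 0.6)]
```

Clamp tip is at z = 0.1455 with a firm stop at 22 N. I retreat upward and look.

{"api": "play_rows", "payload": {"plan": [[0,0,-0.5,0,0,0],[0,0,-2,0,0,0],[0,0,-4,0,0,0],[0,0,-4,0,0,0],[0,0,-4,0,0,0],[0,0,-4,0,0,0],[3,0,0,0,0,0],[3,0,0,0,0,0],[3,0,0,0,0,0],[3,0,0,0,0,0],[3,0,0,0,0,0],[0,0,0,0,0,0],[0,0,0,0,0,0],[0,0,0,0,0,0]]}}

```text
clock: 25.92
tool_pos: [0.5317, -0.0852, 0.3463]
orientation: [180.0, 0.0, -78.1]
force: [0.8, -0.5, 0.1]
opening: 0.0007
gripper_force: 0.0
```

```bash
python3 - <<'E'
from h import *
for c in ['top','scene']:
  snap(c,c+'5')
  for t in ['lid_edge','clamp_tip','jar','packed_jar']: print(t,[(np.round(r['position'],4),round(r['score'],2)) for r in spot_point(c,t)[:2]])
E
```

```text
lid_edge [(array([0.5097, 0.0093, 0.1229]), 0.81)]
clamp_tip [(array([0.4903, 0.091 , 0.1424]), 0.81)]
jar []
packed_jar []
lid_edge [(array([0.5103, 0.0092, 0.1227]), 0.56)]
clamp_tip [(array([0.4945, 0.0867, 0.1459]), 0.97)]
jar []
packed_jar []
```

View pics/scene5.png

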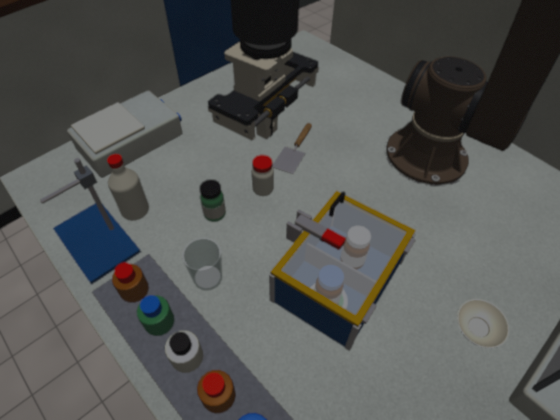

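The lid lies flat and the clamp is level on it, its red grip at (333,240). The jar stands upright under the lid at (330,282), the other jars are undisturbed, and the robot is clear.

```bash
python3 -c "
from plant import *
print(close_job())"
```

```text
the job is handed in; nothing more can be done
None
```

The blue-capped amber jar is standing upright on the green pad, the lid is shut and the clamp is fully down on it; the other jars are where they were, and I handed the job in at about 26 s with the robot clear (no verdict was returned).

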